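# Load the cap magazine and set its keeper screw

### The arm

A 7-joint arm with a two-finger parallel gripper is mounted at the origin on a cart in front of the work surface, level with it; the furniture and walls round the work are solid. World frame = base frame: x ahead of the robot, y to its left, z up, the work surface at z = 0. Lengths are in m, angles in rad, forces in N, time in s.
With the tool pointing down it reaches from about 0.425 to 0.925 m from the base axis. Payload 6.8 kg.
Tool frame: the origin (TCP) lies at the very end of the fingers, on their centre line; the grasp point (between the pads) lies 19 mm behind it; z points along the fingers, y is the line along which they close (so a half turn about z gives the same grasp; the last joint's range is limited). The gripper opens to 85 mm and grips with 20 to 120 N. Pads are 22 mm wide; open, the fingers measure 114 mm over their backs; the gripper's body (76 mm by 85 mm) begins 54 mm behind the grasp point. The pads swing forward as they close: fully open they stand 13 mm farther back than shut.
Start: joints at [1.16, 0.477, 0.022, 1.555, -0.011, 1.109, -0.083], TCP at [0.201, -0.644, 0.231] pointing down, gripper open.
Joint ranges: [-2.96, 2.96], [-0.34, 2.1], [-1.41, 1.46], [0.24, 2.44], [-1.37, 4.51], [0.17, 1.92], [-2.96, 2.96]. Speed limits (rad/s): [2.39, 2.39, 3.14, 3.14, 3.14, 3.14, 3.14].

### API

Orientations are given as a rotation vector (axis times angle).
In Python, from bench import r gives the robot as it stands.
- The arm moves only by the shell command python3 -m jog 'ROWS' [FORCE]. ROWS is JSON, a list of rows, each an object of numbers: "fingers": the finger opening in m, from 0 to 0.0854; "x", "y", "z": the shift along the tool's x, y, z in m; "rx", "ry", "rz": the turn, a rotation vector about the tool's x, y, z in degrees. In form: [{"fingers": .., "x": .., "y": .., "z": .., "rx": .., "ry": .., "rz": ..}, ...]. A call has 1 to 8 rows; each row shifts and turns the commanded pose from where the row before left it, along the tool's axes as they then stand; what a row does not reach is not made up. A row lasts 1/8 s, in which the tool goes at most 62.5 mm and 10.7 degrees, less where a joint would pass 70% of its speed; a pose out of reach is approached as far as the arm can. A call is refused whole if a number of a shift passes 0.0625 or a number of a turn 10.7, either way. A call with a gripper value outside its range is refused whole. The fingers move at their own pace and stop on an object; FORCE is the grip in N (left out, the last holds). Time passes only in rows, so rows that do not move let the fingers close. It gives the time, the measured TCP pose, the force, the opening and the grip force at its end, in the units of the state.
- r.get_obs(): the state, without advancing time (a new reading comes with each control period).
- r.grab_frame(name): name is "scene" or "top" or "wrist"; returns (picture, depth): 400x640x3 uint8, red, green, blue; 400x640 float32, m along the optical axis (not along the pixel's ray), 0 where there is no reading.
- r.get_calibration(name): a dict with "mtx" (3x3 intrinsics, pixels), "extrinsics" (4x4, takes a point from camera to world coordinates). Camera axes: x right, y down, z forward; pixel columns grow to the right and rows downward; lengths in m; the calibration is good to about 2 mm. A picture is of the moment at which its call begins: read the wrist's pose just before it. get_calibration takes no time and is no camera call; for the wrist camera it gives the pose at the moment of the call.
- r.hand_in(): hands the job in; it is judged then, once.
Trained networks look in the newest picture that a camera, given by its name, has taken for a name from the list of things; names that differ only in an ending like _2 or _b are one class to them, and where a whole thing is asked for, a point or a joint stands for the part that bears it (a point fixed in the world has none). Each returns a list of dicts, best first, with "score" (0 to 1); they miss things now and then, are a little off and sometimes report something else, mostly with a low value. They report only what shows in the picture. A call takes as long as a camera call.
- r.search_frame(target, camera): "xyz" ([x, y, z] in m, in world coordinates, good to about 4 mm: the middle of the surface that is visible of it).
- r.landmark_of(target, camera): "xyz" ([x, y, z] in m, in world coordinates, good to about 4 mm: a listed point, or the origin of a listed thing).
The state is a dict: "clock": time; "joints": joint angles; "qvel": joint speeds; "tau": joint torques, N m; "tcp_pos": TCP position; "orientation": TCP orientation; "contact_force": force on the tool from outside, world axes, zero at the start; "moment": the same for the moment, N m; "grip_width": finger opening in m; "gripper_force": force on a finger pad.
Only numpy, scipy, OpenCV 4.12 (cv2) and the standard library are available. Lean on these libraries where they do the work, as an engineer would, in place of code of your own. Each camera call takes 0.05 s, during which the arm holds its last target. There are 200 camera calls.

### The job

Use the orange sweeper to sweep the three loose yellow caps fully into the magazine through its open end, never touching the caps with the gripper, and then stand the sweeper upright on the table clear of the magazine. Next turn the black thumbscrew on the magazine's bridge clockwise until it seats, then back it off a quarter turn so that the caps can run, and finish while still gripping the screw there, so that the lock nut can be put on. Leave the jars, tin and funnel where they are.

Things in the scene. Friction and masses are not known exactly. Their poses are not given: they have to be found in the camera images.
- magazine: Fixed cap magazine: straight bottomless aluminium channel on the table, closed at its -y end, open at +y. Origin on the table under the thumbscrew axis; z up, +y along the channel to the mouth. Inside x -82 to 82 mm, y -30 to 170 mm; walls 30 mm high, 6 mm thick. Blue bridge at y -15 to 15 mm, 60 to 72 mm above the table (bush to 76 mm), posts out to x = +-100 mm. Caps pass under bridge and keeper.
- mouth (a point): Middle of the magazine's mouth, on the table, 170 mm along the magazine's +y from its origin. From here two flared wings go on for 29 mm and widen the opening to 194 mm.
- keeper: Steel keeper plate under the bridge with the screw and the black thumbscrew knob that it carries; rises 0.95 mm per rad of the screw and rests on the channel walls (underside 30 mm above the table) when seated. Origin on the screw axis, at table height when seated.
- knob_grip (a point): On the vertical axis of the thumbscrew's round knurled black knob, half-way up its side: 100 mm above the table when seated, 0.95 mm higher per rad unscrewed. Knob 36 mm in diameter, from 17 mm below to 14 mm above this point; grip it from above at any yaw. The bush below ends 24 mm under this point, the bridge 28 mm. A white line from the axis out and down one side shows its turn.
- thumbscrew (a joint): Turn of the thumbscrew in rad: 0 when seated (hard stop), growing as it is unscrewed (anticlockwise seen from above); clockwise tightens. It starts 1.0 to 2.6 rad open, turns with about 0.06 N m of friction and stays where it is left. A quarter turn is 1.57.
- sweeper_grip (a point): Middle of the loose orange bench sweeper's black upright handle, 66 mm above the sweeper's underside; the sweeper (0.25 kg) starts standing upright. Handle 64 mm along x, 16 mm thick along y, from 40 to 86 mm above the underside: pinch it across y, from above.
- cap_a_mid (a point): Centre of a loose yellow flip-top cap, 48 x 44 mm, 30 mm high, lying flat on the table in front of the magazine's mouth; 15 mm above its underside.
- cap_b_mid (a point): Centre of a loose yellow flip-top cap, 48 x 44 mm, 30 mm high, lying flat on the table in front of the magazine's mouth; 15 mm above its underside.
- cap_c_mid (a point): Centre of a loose yellow flip-top cap, 48 x 44 mm, 30 mm high, lying flat on the table in front of the magazine's mouth; 15 mm above its underside.
- sample_jar_1: Bystander: jar with white lid, 46 mm in diameter, 68 mm high, origin at its underside.
- sample_jar_2: Bystander: jar with red lid, 46 mm in diameter, 68 mm high, origin at its underside.
- grease_tin: Bystander: tin with green lid, 66 mm in diameter, 31 mm high, origin at its underside.
- funnel: Bystander: blue funnel standing on its rim, 100 mm in diameter, 95 mm high, origin at its underside.
- sweeper: The sweeper itself: origin at the middle of its underside, axes as at its grip point. Orange blade 136 mm along x, 20 mm thick along y, 40 mm high, under the handle; at both ends a 6 mm thick lip reaches to y = -28 mm, 124 mm apart inside. It pushes towards its -y.
- cap_a: The same cap as cap_a_mid: origin at the centre of its underside.
- cap_b: The same cap as cap_b_mid: origin at the centre of its underside.
- cap_c: The same cap as cap_c_mid: origin at the centre of its underside.

How it is judged:
By the outcome, as a careful person would: the job done as asked, in the order asked, and still so for the second after the job is handed in, while the arm keeps its last pose, push and grip.
It also fails if it takes over 64 s, if anything falls off the work surface, if the arm or the gripper's body presses on something with over 40 N, if the wrist force passes 120 N, or if a joint passes its speed limit or range.

## Working session

There is one attempt and no reset: what is moved stays moved. The work goes in short steps, Python scripts to look and compute and a shell command to move; the robot and the scene stay as the last step left them, time stands still between calls to the robot, and variables do not carry over. Pictures are saved under pics/ and viewed, at most 10 in all, crops included, and the job is handed in when it is done.

```bash
mkdir -p pics; ls
cat > h.py <<'E'
from bench import r
import numpy as np, cv2
from scipy.spatial.transform import Rotation as R
np.set_printoptions(precision=4,suppress=True)
def st():
    o=r.get_obs(); print('t',round(o['clock'],2),'tcp',np.array(o['tcp_pos']),'rot\n',R.from_rotvec(o['orientation']).as_matrix(),'\nF',np.array(o['contact_force']),'M',np.array(o['moment']),'w',o['grip_width'],o['gripper_force'],'q',np.array(o['joints']))
    return o
def save(n,f):
    im,d=r.grab_frame(n); cv2.imwrite('pics/'+f,im[:,:,::-1]); np.save('pics/'+f+'.npy',d); return im,d
E
python3 - <<'E'
from h import *
st()
for c in ['top','scene']:
    save(c,c+'0.png')
    for n in ['mouth','magazine','knob_grip','sweeper_grip','sweeper','cap_a_mid','sample_jar_1','sample_jar_2','grease_tin','funnel']:
        print(c,n,[(np.array(x['xyz']).round(3).tolist(),round(x['score'],2)) for x in r.landmark_of(n,c)[:4]])
E
```

```text
pics
t 0.0 tcp [ 0.2011 -0.6437  0.2303] rot
 [[ 0.9545  0.2982 -0.0007]
 [ 0.2982 -0.9545  0.0017]
 [-0.0002 -0.0018 -1.    ]] 
F [-0.689  -0.9142 -0.462 ] M [ 0.0131 -0.0133  0.0241] w 0.0855252930047105 0.0 q [ 1.1599  0.4778  0.0223  1.5564 -0.0115  1.1093 -0.0831]
top mouth []
top magazine [([0.51, -0.181, 0.0], 0.63)]
top knob_grip [([0.518, -0.177, 0.1], 0.6)]
top sweeper_grip [([0.488, 0.355, 0.067], 0.65)]
top sweeper [([0.478, 0.354, -0.001], 0.71)]
top cap_a_mid [([0.511, -0.184, -0.001], 0.5), ([0.531, 0.049, 0.014], 0.48), ([0.534, 0.048, -0.005], 0.36)]
top sample_jar_1 [([0.691, -0.423, 0.0], 0.68), ([0.532, 0.048, 0.015], 0.62), ([0.633, -0.427, -0.004], 0.53)]
top sample_jar_2 [([0.691, -0.423, 0.0], 0.68), ([0.532, 0.048, 0.015], 0.62), ([0.633, -0.427, -0.004], 0.53)]
top grease_tin [([0.691, 0.15, -0.001], 0.7)]
top funnel [([0.671, 0.439, 0.002], 0.83)]
scene mouth [([0.69, -0.422, 0.001], 0.47)]
scene magazine [([0.516, -0.181, 0.0], 0.8)]
scene knob_grip [([0.515, -0.183, 0.097], 0.53), ([0.538, 0.121, -0.0], 0.3)]
scene sweeper_grip [([0.486, 0.361, 0.066], 0.91), ([0.632, -0.425, 0.002], 0.53)]
scene sweeper [([0.486, 0.355, -0.001], 0.66)]
scene cap_a_mid [([0.533, 0.05, 0.016], 0.44)]
scene sample_jar_1 [([0.691, -0.42, -0.003], 0.7), ([0.632, -0.425, 0.002], 0.68)]
scene sample_jar_2 [([0.691, -0.42, -0.003], 0.7), ([0.632, -0.425, 0.002], 0.68)]
scene grease_tin [([0.538, 0.118, 0.018], 0.68), ([0.692, 0.149, 0.006], 0.64), ([0.488, 0.362, 0.071], 0.64)]
scene funnel [([0.672, 0.442, 0.003], 0.81), ([0.515, -0.185, 0.098], 0.73), ([0.691, 0.15, 0.006], 0.52)]
```

View pics/top0.png

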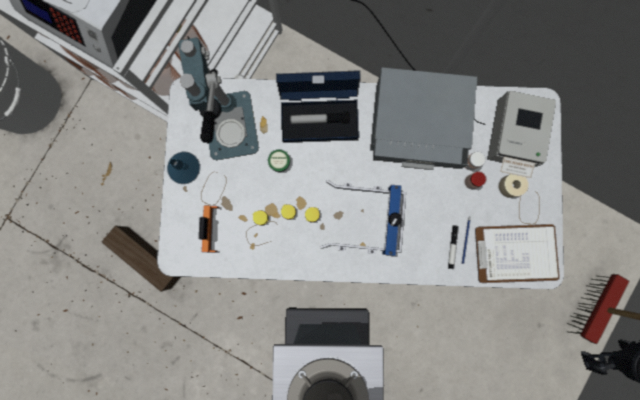

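View pics/scene0.png

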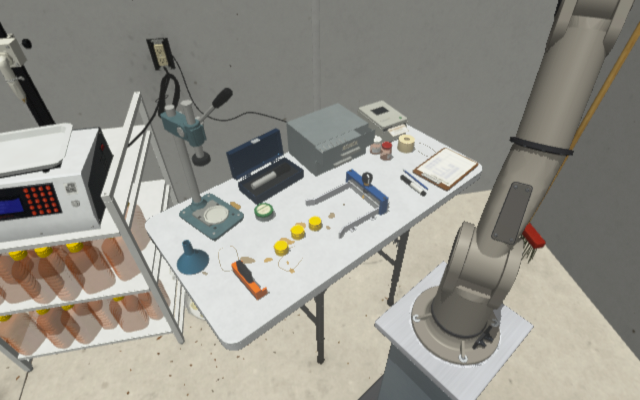

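The top view shows the caps at (260,217), (288,211) and (312,214). The sweeper is at (208,228), the blue bridge with the knob at (394,220), and the mouth opens left at about x=330. The tin is at (279,160) and the funnel at (183,167). Next I'll measure colours and yaws with depth.

```bash
cat >> h.py <<'E'
def cloud(c,d):
    k=r.get_calibration(c); K=np.array(k['mtx']); T=np.array(k['extrinsics'])
    v,u=np.mgrid[:400,:640]; p=np.stack([(u-K[0,2])*d/K[0,0],(v-K[1,2])*d/K[1,1],d],-1)
    P=p@T[:3,:3].T+T[:3,3]; P[d==0]=np.nan; return P
def rect(P):
    return cv2.minAreaRect((P[:,:2]*1000).astype(np.float32))
def blobs(c,im,d,name,lo,hi,zr,roi=(0.2,-.5,.9,.6),minn=15):
    P=cloud(c,d); h=cv2.cvtColor(im,cv2.COLOR_RGB2HSV)
    m=cv2.inRange(h,lo,hi)>0
    m&=(P[...,2]>zr[0])&(P[...,2]<zr[1])&(P[...,0]>roi[0])&(P[...,0]<roi[2])&(P[...,1]>roi[1])&(P[...,1]<roi[3])
    n,l=cv2.connectedComponents(m.astype(np.uint8))
    for i in range(1,n):
        s=l==i
        if s.sum()<minn: continue
        Q=P[s]; v,u=np.where(s); print(c,name,'n',s.sum(),'uv',u.mean().round(1),v.mean().round(1),'mean',Q.mean(0),'med z',np.median(Q[:,2]).round(4),'rect',np.array(rect(Q)[0]).round(1),np.array(rect(Q)[1]).round(1),round(rect(Q)[2],1))
E
python3 - <<'E'
from h import *
for c in ['top','scene']:
    im=cv2.imread(f'pics/{c}0.png')[:,:,::-1].copy(); d=np.load(f'pics/{c}0.png.npy')
    blobs(c,im,d,'cap',(22,120,60),(35,255,255),(.005,.06))
    blobs(c,im,d,'orange',(5,130,60),(18,255,255),(.005,.07))
    blobs(c,im,d,'bridge',(105,120,40),(125,255,255),(.05,.09),roi=(.2,-.4,.7,0))
    P=cloud(c,d)
    # channel walls
    m=(P[...,2]>.02)&(P[...,2]<.04)&(P[...,0]>.38)&(P[...,0]<.66)&(P[...,1]>-.25)&(P[...,1]<.04)
    Q=P[m]; 
    for s,nm in ((Q[:,0]>.515,'hi'),(Q[:,0]<.515,'lo')):
        q=Q[s]; q=q[(q[:,1]<-.03)&(q[:,1]>-.14)]
        if len(q)>5: print(c,nm,len(q),np.polyfit(q[:,1],q[:,0],1), q[:,0].mean())
    m=(P[...,2]>.05)&(P[...,2]<.12)&(P[...,0]>.38)&(P[...,0]<.6)&(P[...,1]>.3)&(P[...,1]<.42)
    Q=P[m]; print('handle',len(Q),Q.mean(0),rect(Q),Q[:,2].max())
E
python3 - <<'E'
import cv2
a=cv2.imread('pics/top0.png'); cv2.imwrite('pics/crop.png',cv2.resize(a[130:280,170:420],None,fx=3.2,fy=3.2,interpolation=cv2.INTER_CUBIC))
E
```

```text
top cap n 153 uv 288.3 211.5 mean [0.5368 0.1169 0.0293] med z 0.0294 rect [536.6 117.1] [39.5 36.5] 62.5
top cap n 150 uv 312.1 214.3 mean [0.5293 0.0473 0.0292] med z 0.0291 rect [528.9  47.7] [38.7 35.4] 0.5
top cap n 156 uv 260.3 217.3 mean [0.5191 0.1984 0.0292] med z 0.0294 rect [518.4 197.9] [38.5 38.5] 3.2
top orange n 239 uv 207.4 228.9 mean [0.4837 0.3498 0.0373] med z 0.0376 rect [485.3 346.8] [ 32.8 130.5] 89.3
top orange n 46 uv 479.0 233.4 mean [ 0.4785 -0.4441  0.0087] med z 0.0086 rect [ 478.4 -444.3] [32.4 14.6] 0.5
top orange n 46 uv 482.2 275.2 mean [ 0.357  -0.4503  0.0088] med z 0.009 rect [ 356.2 -450.5] [32. 14.] 1.2
top bridge n 251 uv 394.5 199.5 mean [ 0.5704 -0.1869  0.0709] med z 0.0711 rect [ 567.5 -187.3] [28.3 84.2] 85.8
top bridge n 269 uv 391.0 239.4 mean [ 0.4576 -0.1761  0.0714] med z 0.0714 rect [ 459.2 -176.7] [27.1 86.7] 83.4
top hi 90 [0.093  0.6157] 0.6077447454499089
top lo 80 [0.096  0.4457] 0.4375220624189556
handle 193 [0.4853 0.352  0.0781] ((485.22442626953125, 355.1307067871094), (62.74020767211914, 17.755170822143555), 0.365977853536605
[... 235 characters left out ...]
5.5
scene cap n 165 uv 280.7 247.5 mean [0.5133 0.2066 0.0251] med z 0.028 rect [517.3 204.8] [42.1 41.9] 34.6
scene orange n 264 uv 249.5 283.6 mean [0.4598 0.3604 0.0332] med z 0.0372 rect [483.3 355.6] [136.8  34.4] 4.1
scene bridge n 88 uv 355.6 176.4 mean [ 0.5678 -0.1823  0.0719] med z 0.0719 rect [ 563.1 -182.9] [26.  84.9] 83.7
scene bridge n 102 uv 375.3 192.3 mean [ 0.4603 -0.1718  0.072 ] med z 0.072 rect [ 458.4 -173.6] [27.2 85.3] 85.9
scene hi 71 [0.0855 0.6123] 0.6053103943778082
scene lo 81 [0.0956 0.4428] 0.43464701381871895
handle 184 [0.4775 0.3603 0.0767] ((483.7677917480469, 357.784912109375), (17.314863204956055, 64.53801727294922), 89.70903015136719) 0.0888355002875274
```

View pics/crop.png

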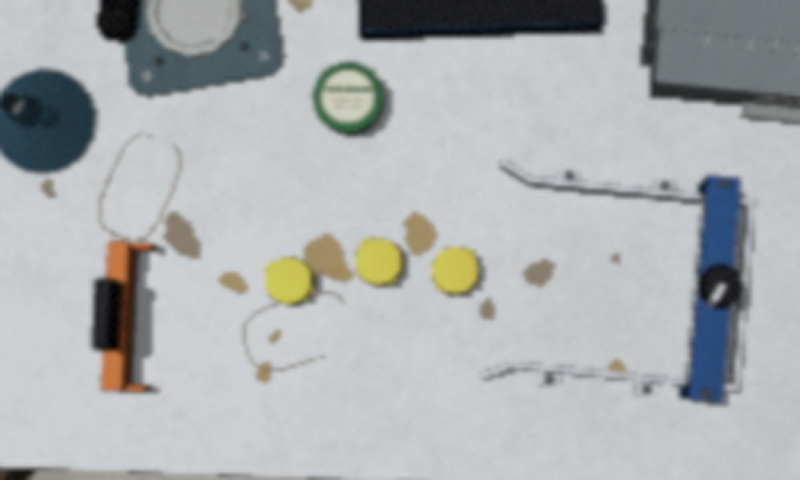

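The sweeper's yaw is about 0. The magazine's axis runs along (0.094, 0.996), and its centreline is x ≈ 0.5305 + 0.094·y, with its origin near (0.514, -0.181). The cap heights (29 mm) and the wall spacing (170 mm) match the data. I'll start moving.

```bash
python3 -m jog '[{"x":0.05,"rz":8.7},{"x":0.05,"rz":8.65},{"x":0.033,"y":-0.052},{"x":0.033,"y":-0.052},{"x":0.033,"y":-0.052},{"x":0.033,"y":-0.052},{"x":0.033,"y":-0.052},{"x":0.033,"y":-0.052}]' 40
python3 -m jog '[{"y":-0.06},{"y":-0.06},{"y":-0.06},{"y":-0.06},{"y":-0.06},{"y":-0.06},{"y":-0.06},{"y":-0.06}]'
python3 -m jog '[{"y":-0.06},{"y":-0.055},{"y":-0.04},{}]'
python3 -c "from h import *; st()"
```

```text
t 1.1 tcp [ 0.2013 -0.6443  0.2313] rot
 [[ 0.9545  0.2982  0.    ]
 [ 0.2982 -0.9545 -0.    ]
 [ 0.      0.0001 -1.    ]] 
F [-0.2407 -0.0086 -0.4911] M [ 0.0018 -0.017  -0.0107] w 0.08520948509600638 0.0 q [ 1.1599  0.477   0.0224  1.5554 -0.0115  1.1093 -0.0831]validation failed for argument at $[0]...
validation failed for argument at $[0]...
validation failed for argument at $[0]...
```

Each row probably needs every key.

```bash
python3 -m jog '[{"fingers":0.085,"x":0.05,"y":0,"z":0,"rx":0,"ry":0,"rz":8.7},{"fingers":0.085,"x":0.05,"y":0,"z":0,"rx":0,"ry":0,"rz":8.65},{"fingers":0.085,"x":0.033,"y":-0.052,"z":0,"rx":0,"ry":0,"rz":0},{"fingers":0.085,"x":0.033,"y":-0.052,"z":0,"rx":0,"ry":0,"rz":0},{"fingers":0.085,"x":0.033,"y":-0.052,"z":0,"rx":0,"ry":0,"rz":0},{"fingers":0.085,"x":0.033,"y":-0.052,"z":0,"rx":0,"ry":0,"rz":0},{"fingers":0.085,"x":0.033,"y":-0.052,"z":0,"rx":0,"ry":0,"rz":0},{"fingers":0.085,"x":0.033,"y":-0.052,"z":0,"rx":0,"ry":0,"rz":0}]' 40; python3 -c "from h import *; st()"
```

```text
clock: 2.1
tcp_pos: [0.4974, -0.3082, 0.2316]
orientation: [3.141, -0.0, 0.001]
contact_force: [1.0, -0.4, -0.1]
grip_width: 0.0851
gripper_force: 0.0
t 2.1 tcp [ 0.4974 -0.3082  0.2316] rot
 [[ 1.     -0.0002  0.0007]
 [-0.0002 -1.     -0.0004]
 [ 0.0007  0.0004 -1.    ]] 
F [ 0.9882 -0.4451 -0.0759] M [ 0.0133 -0.0889  0.0166] w 0.08510727355444601 0.0 q [ 0.4921  0.3309 -0.0554  1.7739  0.021   1.0366 -1.1419]
```

```bash
python3 -m jog '[{"fingers":0.085,"x":0,"y":-0.0625,"z":0,"rx":0,"ry":0,"rz":0},{"fingers":0.085,"x":0,"y":-0.0625,"z":0,"rx":0,"ry":0,"rz":0},{"fingers":0.085,"x":0,"y":-0.0625,"z":0,"rx":0,"ry":0,"rz":0},{"fingers":0.085,"x":0,"y":-0.0625,"z":0,"rx":0,"ry":0,"rz":0},{"fingers":0.085,"x":0,"y":-0.0625,"z":0,"rx":0,"ry":0,"rz":0},{"fingers":0.085,"x":0,"y":-0.0625,"z":0,"rx":0,"ry":0,"rz":0},{"fingers":0.085,"x":0,"y":-0.0625,"z":0,"rx":0,"ry":0,"rz":0},{"fingers":0.085,"x":0,"y":-0.0625,"z":0,"rx":0,"ry":0,"rz":0}]'
python3 -m jog '[{"fingers":0.085,"x":0,"y":-0.06,"z":0,"rx":0,"ry":0,"rz":0},{"fingers":0.085,"x":-0.006,"y":-0.06,"z":0,"rx":0,"ry":0,"rz":0},{"fingers":0.085,"x":-0.006,"y":-0.04,"z":0,"rx":0,"ry":0,"rz":0},{"fingers":0.085,"x":0,"y":0,"z":0,"rx":0,"ry":0,"rz":0}]'
python3 - <<'E'
from h import *
st()
im,d=save('wrist','w0.png')
for n in ['sweeper_grip','sweeper']: print(n,[(np.array(x['xyz']).round(4).tolist(),round(x['score'],2)) for x in r.landmark_of(n,'wrist')[:2]])
blobs('wrist',im,d,'orange',(5,130,60),(18,255,255),(.02,.06))
P=cloud('wrist',d); m=(P[...,2]>.07)&(P[...,2]<.1)&(abs(P[...,0]-.485)<.06)&(abs(P[...,1]-.355)<.04)
print(m.sum(),P[m].mean(0),rect(P[m]))
E
```

```text
clock: 3.1
tcp_pos: [0.4965, 0.1919, 0.2317]
orientation: [-3.142, 0.001, -0.002]
contact_force: [1.1, -0.2, 0.1]
grip_width: 0.0853
gripper_force: 0.0
clock: 3.6
tcp_pos: [0.4826, 0.3544, 0.2314]
orientation: [-3.139, -0.01, 0.001]
contact_force: [0.5, -0.8, -1.3]
grip_width: 0.0847
gripper_force: 0.0
t 3.6 tcp [0.4826 0.3544 0.2314] rot
 [[ 1.      0.0063 -0.0007]
 [ 0.0063 -1.      0.0023]
 [-0.0007 -0.0023 -1.    ]] 
F [ 0.4728 -0.7889 -1.2917] M [-0.0932  0.0448  0.0237] w 0.08469291327182008 0.0 q [-0.4261  0.3821 -0.4008  1.7231  0.1643  1.0687 -2.4447]
sweeper_grip [([0.4854, 0.3601, 0.067], 0.74)]
sweeper [([0.4836, 0.3592, -0.0003], 0.65)]
wrist orange n 792 uv 320.7 116.7 mean [0.5394 0.3485 0.0391] med z 0.0399 rect [536.8 341.4] [35.2 38.2] 89.2
wrist orange n 299 uv 320.6 220.0 mean [0.4308 0.3485 0.0382] med z 0.0398 rect [431.8 343.5] [33.7 18.5] 87.3
1225 [0.4911 0.3508 0.0852] ((488.9646301269531, 350.6274719238281), (15.41250228881836, 63.13131332397461), 89.62112426757812)
```

View pics/w0.png

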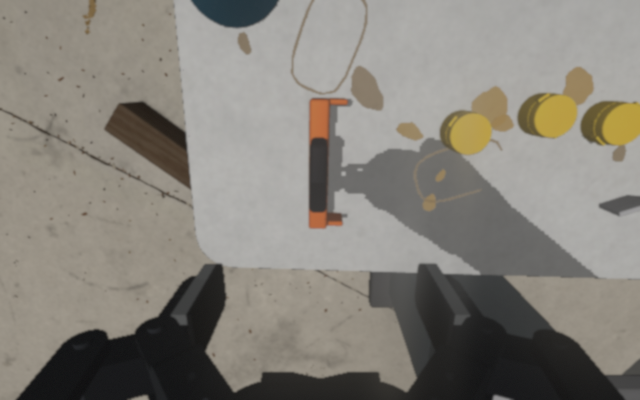

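The wrist view shows the handle vertical at column 318, rows 140–212, so it's square to the tool and almost centred. The handle measures (0.488, 0.351). I'll descend and grip.

```bash
python3 -m jog '[{"fingers":0.085,"x":0.005,"y":0.003,"z":0.06,"rx":0,"ry":0,"rz":0.4},{"fingers":0.085,"x":0,"y":0,"z":0.06,"rx":0,"ry":0,"rz":0},{"fingers":0.085,"x":0,"y":0,"z":0.045,"rx":0,"ry":0,"rz":0},{"fingers":0.085,"x":0,"y":0,"z":0.017,"rx":0,"ry":0,"rz":0},{"fingers":0.03,"x":0,"y":0,"z":0,"rx":0,"ry":0,"rz":0},{"fingers":0.0,"x":0,"y":0,"z":0,"rx":0,"ry":0,"rz":0},{"fingers":0.0,"x":0,"y":0,"z":0,"rx":0,"ry":0,"rz":0},{"fingers":0.0,"x":0,"y":0,"z":0,"rx":0,"ry":0,"rz":0}]' 50; python3 -c "from h import *; st()"
```

```text
clock: 4.75
tcp_pos: [0.4902, 0.3485, 0.0508]
orientation: [-3.139, 0.01, -0.004]
contact_force: [2.3, -2.3, -3.1]
grip_width: 0.0151
gripper_force: 52.7
t 4.75 tcp [0.4902 0.3485 0.0508] rot
 [[ 1.     -0.0065  0.0023]
 [-0.0065 -1.      0.0024]
 [ 0.0023 -0.0024 -1.    ]] 
F [ 2.3498 -2.2655 -3.1014] M [-0.3649 -0.2027  0.0024] w 0.015094852098339209 52.65154302120209 q [-0.4682  0.5999 -0.3365  1.8535  0.2826  0.7315 -2.5387]
```

```bash
python3 -m jog '[{"fingers":0.0,"x":0,"y":0,"z":-0.004,"rx":0,"ry":0,"rz":0},{"fingers":0.0,"x":0.02,"y":0.018,"z":0,"rx":0,"ry":0,"rz":0},{"fingers":0.0,"x":0.026,"y":0.02,"z":0,"rx":0,"ry":0,"rz":0},{"fingers":0.0,"x":0.025,"y":0.02,"z":0,"rx":0,"ry":0,"rz":0},{"fingers":0.0,"x":0,"y":0,"z":0,"rx":0,"ry":0,"rz":5},{"fingers":0.0,"x":0,"y":0,"z":0,"rx":0,"ry":0,"rz":0}]'
python3 - <<'E'
from h import *
st()
for c in ['top']:
    im,d=save(c,c+'1.png')
    blobs(c,im,d,'cap',(22,120,60),(35,255,255),(.005,.06))
    blobs(c,im,d,'orange',(5,130,60),(18,255,255),(.005,.07))
im,d=save('wrist','w1.png')
blobs('wrist',im,d,'orange',(5,130,60),(18,255,255),(.02,.06))
blobs('wrist',im,d,'cap',(22,120,60),(35,255,255),(.005,.06))
E
```

```text
clock: 5.5
tcp_pos: [0.5597, 0.2878, 0.0529]
orientation: [3.137, -0.148, -0.002]
contact_force: [-1.2, 0.9, -3.3]
grip_width: 0.0154
gripper_force: 52.6
t 5.5 tcp [0.5597 0.2878 0.0529] rot
 [[ 0.9956 -0.0942 -0.0011]
 [-0.0942 -0.9956 -0.001 ]
 [-0.001   0.0011 -1.    ]] 
F [-1.1884  0.936  -3.2517] M [-0.0156  0.0482 -0.0142] w 0.015363548813588585 52.63690888881683 q [-0.3487  0.6304 -0.3082  1.7809  0.2597  0.7716 -2.454 ]
top cap n 157 uv 288.1 211.6 mean [0.5366 0.1174 0.0293] med z 0.0294 rect [536.8 116.5] [38.6 38.3] 1.6
top cap n 150 uv 312.1 214.3 mean [0.5293 0.0473 0.0292] med z 0.0292 rect [528.7  47.5] [38.4 35.3] 0.4
top cap n 161 uv 259.9 217.3 mean [0.5191 0.1995 0.0292] med z 0.0292 rect [518.6 199.2] [38.4 40.9] 2.6
top orange n 85 uv 234.1 187.6 mean [0.6047 0.2756 0.0384] med z 0.0396 rect [599.8 271.9] [32.3 36.1] 86.6
top orange n 37 uv 479.1 233.4 mean [ 0.4785 -0.4445  0.0083] med z 0.0081 rect [ 479.7 -444.1] [13.6 29.6] 89.0
top orange n 47 uv 482.1 275.4 mean [ 0.3565 -0.4501  0.0084] med z 0.0075 rect [ 355.7 -449.3] [32.5 17. ] 4.2
wrist orange n 3603 uv 324.8 166.7 mean [0.605  0.2829 0.0415] med z 0.0425 rect [598.2 276.7] [36.3 46.6] 84.5
wrist orange n 73 uv 343.3 347.3 mean [0.4901 0.2815 0.0315] med z 0.0321 rect [489.5 281.6] [3.1 5.9] 83.2
wrist cap n 5275 uv 603.6 243.4 mean [0.5431 0.1309 0.0249] med z 0.0293 rect [539.3 127.2] [33.3 43.1] 89.5
wrist cap n 4752 uv 469.1 284.2 mean [0.5251 0.206  0.0276] med z 0.03 rect [521.2 204. ] [42.  41.8] 19.4
```

View pics/w1.png

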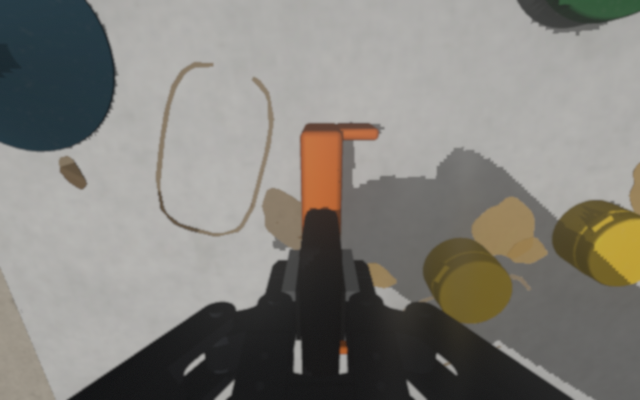

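The sweeper is square in the grip (blade columns 302–342) and sits on the magazine's centreline to within about 3 mm. Cap C lies inside the lips. I'll lower it and start sweeping.

```bash
python3 -m jog '[{"fingers":0.0,"x":0.001,"y":0.01,"z":0.002,"rx":0,"ry":0,"rz":0},{"fingers":0.0,"x":0,"y":0.02,"z":0,"rx":0,"ry":0,"rz":0},{"fingers":0.0,"x":0,"y":0.02,"z":0,"rx":0,"ry":0,"rz":0},{"fingers":0.0,"x":0,"y":0.02,"z":0,"rx":0,"ry":0,"rz":0},{"fingers":0.0,"x":0,"y":0.02,"z":0,"rx":0,"ry":0,"rz":0},{"fingers":0.0,"x":0,"y":0.02,"z":0,"rx":0,"ry":0,"rz":0},{"fingers":0.0,"x":0,"y":0.02,"z":0,"rx":0,"ry":0,"rz":0},{"fingers":0.0,"x":0,"y":0.02,"z":0,"rx":0,"ry":0,"rz":0}]'
python3 - <<'E'
from h import *
st()
for c in ['top','scene','wrist']:
    im,d=save(c,c+'2.png')
    blobs(c,im,d,'cap',(22,120,60),(35,255,255),(.005,.06))
E
```

```text
clock: 6.6
tcp_pos: [0.5469, 0.1379, 0.0514]
orientation: [-3.138, 0.148, -0.0]
contact_force: [-0.1, -0.2, -2.8]
grip_width: 0.0154
gripper_force: 52.6
t 6.6 tcp [0.5469 0.1379 0.0514] rot
 [[ 0.9956 -0.0942  0.0002]
 [-0.0942 -0.9956  0.0001]
 [ 0.0002 -0.0001 -1.    ]] 
F [-0.0542 -0.1776 -2.7995] M [ 0.0343  0.0337 -0.0372] w 0.015437640161864169 52.551414370536804 q [-0.1142  0.5504 -0.3125  1.9427  0.2565  0.6865 -2.2482]
top cap n 155 uv 311.8 214.2 mean [0.5295 0.0481 0.0291] med z 0.0293 rect [528.7  49.1] [38.3 38.2] 0.7
scene cap n 315 uv 309.8 227.0 mean [0.519  0.0803 0.0268] med z 0.0289 rect [513.6  77.3] [79.9 83.3] 70.2
wrist cap n 11571 uv 426.9 246.6 mean [0.5402 0.0799 0.0287] med z 0.0301 rect [540.6  77.2] [69.1 86.8] 12.3
```

View pics/wrist2.png

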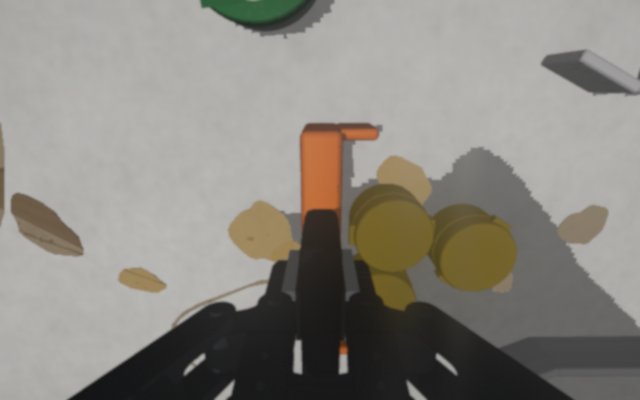

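Wrist view: caps B (392,230) and C (385,290) are side by side against the blade, and A (473,250) is ahead of them. The wings show at the right. I'll keep sweeping.

```bash
python3 -m jog '[{"fingers":0.0,"x":0,"y":0.018,"z":0,"rx":0,"ry":0,"rz":0},{"fingers":0.0,"x":0,"y":0.018,"z":0,"rx":0,"ry":0,"rz":0},{"fingers":0.0,"x":0,"y":0.018,"z":0,"rx":0,"ry":0,"rz":0},{"fingers":0.0,"x":0,"y":0.018,"z":0,"rx":0,"ry":0,"rz":0},{"fingers":0.0,"x":0,"y":0.018,"z":0,"rx":0,"ry":0,"rz":0},{"fingers":0.0,"x":0,"y":0.0,"z":0,"rx":0,"ry":0,"rz":0}]'
python3 - <<'E'
from h import *
im,d=save('wrist','w3.png')
P=cloud('wrist',d)
m=(P[...,2]>.027)&(P[...,2]<.033)&(P[...,1]>-.2)&(P[...,1]<.0)
for x0,x1 in((.58,.64),(.4,.46)):
    k=m&(P[...,0]>x0)&(P[...,0]<x1); q=P[k]; print(len(q), np.polyfit(q[:,1],q[:,0],1) if len(q)>20 else '')
blobs('wrist',im,d,'cap',(22,120,60),(35,255,255),(.005,.06))
blobs('wrist',im,d,'orange',(5,130,60),(18,255,255),(.02,.06))
E
```

```text
clock: 7.5
tcp_pos: [0.5382, 0.047, 0.0511]
orientation: [3.137, -0.153, -0.001]
contact_force: [0.8, 0.2, -4.0]
grip_width: 0.0154
gripper_force: 52.6
3205 [0.1298 0.6187]
1141 [0.0978 0.4474]
wrist cap n 11014 uv 414.8 254.5 mean [ 0.5275 -0.0024  0.0289] med z 0.0301 rect [521.2  -0.5] [87.8 57.5] 55.7
wrist orange n 3592 uv 324.7 167.3 mean [0.5839 0.0426 0.0399] med z 0.0408 rect [577.2  36.3] [36.5 46.6] 84.5
wrist orange n 75 uv 343.2 347.5 mean [0.4692 0.0417 0.0297] med z 0.0304 rect [468.7  41.9] [3.7 5.6] 85.2
```

View pics/w3.png

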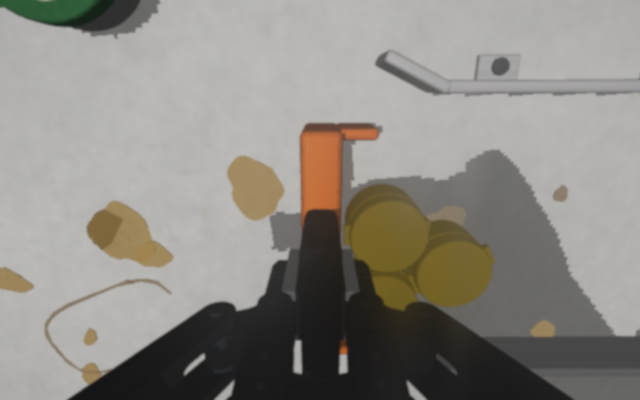

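The wall at row 87 runs parallel to the sweep, and the wing kink is at column 440. The sweeper is centred with all three caps ahead of it. I need about 80 mm more.

```bash
python3 -m jog '[{"fingers":0.0,"x":0.001,"y":0.016,"z":0,"rx":0,"ry":0,"rz":0},{"fingers":0.0,"x":0,"y":0.016,"z":0,"rx":0,"ry":0,"rz":0},{"fingers":0.0,"x":0,"y":0.016,"z":0,"rx":0,"ry":0,"rz":0},{"fingers":0.0,"x":0,"y":0.016,"z":0,"rx":0,"ry":0,"rz":0},{"fingers":0.0,"x":0,"y":0.012,"z":0,"rx":0,"ry":0,"rz":0},{"fingers":0.0,"x":0,"y":0.008,"z":0,"rx":0,"ry":0,"rz":0},{"fingers":0.0,"x":0,"y":0.0,"z":0,"rx":0,"ry":0,"rz":0}]'
python3 -m jog '[{"fingers":0.0,"x":0,"y":-0.01,"z":0,"rx":0,"ry":0,"rz":0},{"fingers":0.0,"x":0,"y":-0.02,"z":0,"rx":0,"ry":0,"rz":0},{"fingers":0.0,"x":0,"y":-0.03,"z":0,"rx":0,"ry":0,"rz":0},{"fingers":0.0,"x":0,"y":-0.03,"z":0,"rx":0,"ry":0,"rz":0},{"fingers":0.0,"x":0,"y":-0.03,"z":0,"rx":0,"ry":0,"rz":0},{"fingers":0.0,"x":0,"y":-0.02,"z":0,"rx":0,"ry":0,"rz":0},{"fingers":0.0,"x":0,"y":-0.01,"z":0,"rx":0,"ry":0,"rz":0},{"fingers":0.0,"x":0,"y":0,"z":0,"rx":0,"ry":0,"rz":0}]'
python3 - <<'E'
from h import *
st()
for c in ['top','scene']:
    im,d=save(c,c+'4.png')
    blobs(c,im,d,'cap',(22,120,60),(35,255,255),(.005,.06))
im,d=save('wrist','w4.png'); blobs('wrist',im,d,'cap',(22,120,60),(35,255,255),(.005,.06))
E
```

```text
clock: 8.43
tcp_pos: [0.5315, -0.0349, 0.0513]
orientation: [3.138, -0.15, -0.0]
contact_force: [-0.8, -1.0, -3.2]
grip_width: 0.0154
gripper_force: 52.5
clock: 9.43
tcp_pos: [0.5456, 0.1156, 0.0512]
orientation: [3.138, -0.147, -0.0]
contact_force: [-0.5, 0.1, -3.4]
grip_width: 0.0154
gripper_force: 52.6
t 9.43 tcp [0.5456 0.1156 0.0512] rot
 [[ 0.9956 -0.0932 -0.0001]
 [-0.0932 -0.9956 -0.0002]
 [-0.0001  0.0002 -1.    ]] 
F [-0.4903  0.1005 -3.4277] M [-0.0227  0.0052  0.0237] w 0.01543882411453698 52.567094564437866 q [-0.076   0.543  -0.3124  1.9574  0.2558  0.6792 -2.2107]
top cap n 491 uv 356.0 222.3 mean [ 0.5069 -0.081   0.0291] med z 0.0293 rect [505.6 -87.5] [78.9 83.1] 82.3
scene cap n 363 uv 346.3 208.7 mean [ 0.5012 -0.0729  0.0257] med z 0.0284 rect [502.5 -72.8] [85.2 83.2] 46.3
wrist cap n 7619 uv 612.1 267.6 mean [ 0.5114 -0.0528  0.0221] med z 0.0246 rect [510.8 -56.6] [29.5 88. ] 88.7
```

All three caps are about 30 mm past the mouth, and the sweeper is clear of the wings. I'll set it down, release it and lift away.

```bash
python3 -m jog '[{"fingers":0.0,"x":0,"y":0,"z":0.001,"rx":0,"ry":0,"rz":0},{"fingers":0.03,"x":0,"y":0,"z":0,"rx":0,"ry":0,"rz":0},{"fingers":0.06,"x":0,"y":0,"z":0,"rx":0,"ry":0,"rz":0},{"fingers":0.06,"x":0,"y":0,"z":0,"rx":0,"ry":0,"rz":0},{"fingers":0.06,"x":0,"y":0,"z":-0.02,"rx":0,"ry":0,"rz":0},{"fingers":0.07,"x":0,"y":0,"z":-0.06,"rx":0,"ry":0,"rz":0},{"fingers":0.07,"x":0,"y":0,"z":-0.06,"rx":0,"ry":0,"rz":0},{"fingers":0.07,"x":0,"y":0,"z":-0.04,"rx":0,"ry":0,"rz":0}]'
python3 - <<'E'
from h import *
st()
for c in ['top','wrist']:
    im,d=save(c,c+'5.png')
    print([(np.array(x['xyz']).round(4).tolist(),round(x['score'],2)) for x in r.landmark_of('sweeper_grip',c)[:2]])
    print([(np.array(x['xyz']).round(4).tolist(),round(x['score'],2)) for x in r.landmark_of('knob_grip',c)[:2]])
    blobs(c,im,d,'orange',(5,130,60),(18,255,255),(.02,.06))
E
```

```text
clock: 10.58
tcp_pos: [0.5465, 0.1156, 0.2335]
orientation: [-3.137, 0.148, -0.005]
contact_force: [0.2, 0.1, 0.6]
grip_width: 0.0702
gripper_force: 0.0
t 10.57 tcp [0.5465 0.1156 0.2335] rot
 [[ 0.9956 -0.094   0.0033]
 [-0.094  -0.9956  0.0009]
 [ 0.0032 -0.0012 -1.    ]] 
F [0.2047 0.1339 0.5978] M [-0.0179 -0.0718  0.015 ] w 0.07022984638470761 0.0 q [-0.0112  0.3089 -0.3782  1.817   0.1313  1.0367 -2.1047]
[([0.6919, -0.427, -0.0001], 0.7)]
[([0.5182, -0.1775, 0.1007], 0.71), ([0.5318, -0.0714, 0.0083], 0.38)]
[([0.537, 0.1151, 0.0631], 0.74)]
[([0.5312, -0.0725, 0.0152], 0.74)]
wrist orange n 769 uv 324.4 127.2 mean [0.588 0.107 0.035] med z 0.0359 rect [584.2 100.2] [34.9 39.2] 84.2
wrist orange n 282 uv 325.6 228.6 mean [0.4792 0.1153 0.035 ] med z 0.0367 rect [479.4 110.2] [33.8 17.3] 83.6
```

The sweeper is standing where I left it. I'll go above the knob and wind the last joint anticlockwise, so that one grip covers the whole turn.

```bash
python3 -m jog '[{"fingers":0.08,"x":-0.0006,"y":0.059,"z":0,"rx":0,"ry":0,"rz":0},{"fingers":0.08,"x":-0.0006,"y":0.059,"z":0,"rx":0,"ry":0,"rz":0},{"fingers":0.08,"x":-0.0006,"y":0.059,"z":0,"rx":0,"ry":0,"rz":0},{"fingers":0.08,"x":-0.0006,"y":0.059,"z":0,"rx":0,"ry":0,"rz":0},{"fingers":0.08,"x":-0.0006,"y":0.059,"z":0,"rx":0,"ry":0,"rz":0},{"fingers":0.08,"x":0,"y":0,"z":0,"rx":0,"ry":0,"rz":-10.5},{"fingers":0.08,"x":0,"y":0,"z":0,"rx":0,"ry":0,"rz":-10.5},{"fingers":0.08,"x":0,"y":0,"z":0,"rx":0,"ry":0,"rz":-10.5}]'
python3 -m jog '[{"fingers":0.08,"x":0,"y":0,"z":0,"rx":0,"ry":0,"rz":-10.5},{"fingers":0.08,"x":0,"y":0,"z":0,"rx":0,"ry":0,"rz":-10.5},{"fingers":0.08,"x":0,"y":0,"z":0,"rx":0,"ry":0,"rz":-10.5},{"fingers":0.08,"x":0,"y":0,"z":0,"rx":0,"ry":0,"rz":-10.5},{"fingers":0.08,"x":0,"y":0,"z":0,"rx":0,"ry":0,"rz":-10.5},{"fingers":0.08,"x":0,"y":0,"z":0,"rx":0,"ry":0,"rz":-10.5},{"fingers":0.08,"x":0,"y":0,"z":0,"rx":0,"ry":0,"rz":-10.5},{"fingers":0.08,"x":0,"y":0,"z":0,"rx":0,"ry":0,"rz":0}]'
python3 - <<'E'
from h import *
st()
im,d=save('wrist','w6.png')
print([(np.array(x['xyz']).round(4).tolist(),round(x['score'],2)) for x in r.landmark_of('knob_grip','wrist')[:2]])
P=cloud('wrist',d)
m=(P[...,2]>.095)&(P[...,2]<.13)&(abs(P[...,0]-.516)<.05)&(abs(P[...,1]+.179)<.05)
Q=P[m]; print(len(Q),Q.mean(0),np.median(Q[:,2]),cv2.minEnclosingCircle((Q[:,:2]*1000).astype(np.float32)),rect(Q))
E
```

```text
clock: 11.88
tcp_pos: [0.5139, -0.1781, 0.2284]
orientation: [-3.057, -0.718, 0.004]
contact_force: [0.1, 0.2, -0.3]
grip_width: 0.08
gripper_force: 0.0
clock: 12.88
tcp_pos: [0.5141, -0.178, 0.2288]
orientation: [-2.028, -2.396, 0.001]
contact_force: [-0.1, 0.5, 0.8]
grip_width: 0.08
gripper_force: 0.0
t 12.88 tcp [ 0.5141 -0.178   0.2288] rot
 [[-0.1652  0.9863 -0.0025]
 [ 0.9863  0.1652  0.0014]
 [ 0.0018 -0.0022 -1.    ]] 
F [-0.1112  0.4726  0.7525] M [ 0.0171  0.0023 -0.001 ] w 0.08000860001264727 0.0 q [ 0.6635  0.3155 -0.5403  1.8416  0.1853  1.0373  0.2157]
[([0.5121, -0.1837, 0.0973], 0.83)]
1675 [ 0.5138 -0.1779  0.1139] 0.11543284196921055 ((513.9929809570312, -180.75392150878906), 19.123092651367188) ((514.3414916992188, -180.27459716796875), (37.08451843261719, 36.61090087890625), 3.881006956100464)
```

View pics/w6.png

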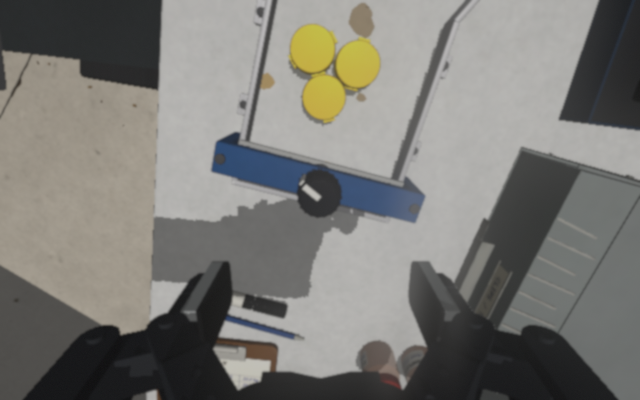

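The knob is centred at (319,192), measuring (0.514, -0.180), and its top at about 115 mm agrees with the data. The caps are well inside the channel. I'll descend and grip.

```bash
python3 -m jog '[{"fingers":0.08,"x":-0.002,"y":0,"z":0.05,"rx":0,"ry":0,"rz":0},{"fingers":0.08,"x":0,"y":0,"z":0.05,"rx":0,"ry":0,"rz":0},{"fingers":0.08,"x":0,"y":0,"z":0.03,"rx":0,"ry":0,"rz":0},{"fingers":0.08,"x":0,"y":0,"z":0.013,"rx":0,"ry":0,"rz":0},{"fingers":0.045,"x":0,"y":0,"z":0,"rx":0,"ry":0,"rz":0},{"fingers":0.02,"x":0,"y":0,"z":0,"rx":0,"ry":0,"rz":0},{"fingers":0.02,"x":0,"y":0,"z":0,"rx":0,"ry":0,"rz":0},{"fingers":0.02,"x":0,"y":0,"z":0,"rx":0,"ry":0,"rz":0}]' 80; python3 -c "from h import *; st()"
```

```text
clock: 13.98
tcp_pos: [0.5137, -0.1809, 0.089]
orientation: [-2.029, -2.397, 0.005]
contact_force: [-9.1, 0.3, 11.7]
grip_width: 0.0336
gripper_force: 78.5
t 13.97 tcp [ 0.5137 -0.1809  0.089 ] rot
 [[-0.1654  0.9862 -0.0028]
 [ 0.9862  0.1654 -0.0018]
 [-0.0013 -0.003  -1.    ]] 
F [-9.1303  0.3481 11.7053] M [ 0.0227  1.8664 -0.0405] w 0.03360520988767535 78.45384036423638 q [ 0.6011  0.4926 -0.4777  1.9602  0.3226  0.7654  0.1023]
```

```bash
python3 -m jog '[{"fingers":0.02,"x":0,"y":-0.001,"z":-0.002,"rx":0,"ry":0,"rz":0},{"fingers":0.02,"x":0,"y":0,"z":0,"rx":0,"ry":0,"rz":0}]'; python3 -c "from h import *; st()"
```

```text
clock: 14.22
tcp_pos: [0.5135, -0.1809, 0.0892]
orientation: [-2.029, -2.398, 0.002]
contact_force: [-2.5, -1.6, -6.0]
grip_width: 0.033
gripper_force: 82.5
t 14.22 tcp [ 0.5135 -0.1809  0.0892] rot
 [[-0.1658  0.9862 -0.001 ]
 [ 0.9862  0.1658 -0.0004]
 [-0.0003 -0.0011 -1.    ]] 
F [-2.4685 -1.6243 -5.9628] M [-0.3682  0.3737 -0.0227] w 0.03302316101167517 82.47591420658864 q [ 0.6033  0.4916 -0.4789  1.9614  0.3208  0.7637  0.1049]
```

```bash
python3 -m jog '[{"fingers":0.02,"x":0,"y":0,"z":0.0002,"rx":0,"ry":0,"rz":8},{"fingers":0.02,"x":0,"y":0,"z":0.0001,"rx":0,"ry":0,"rz":8},{"fingers":0.02,"x":0,"y":0,"z":0.0001,"rx":0,"ry":0,"rz":8},{"fingers":0.02,"x":0,"y":0,"z":0.0001,"rx":0,"ry":0,"rz":8},{"fingers":0.02,"x":0,"y":0,"z":0.0001,"rx":0,"ry":0,"rz":8},{"fingers":0.02,"x":0,"y":0,"z":0.0001,"rx":0,"ry":0,"rz":8},{"fingers":0.02,"x":0,"y":0,"z":0,"rx":0,"ry":0,"rz":0}]'
cat >> h.py <<'E'
def yaw():
    o=r.get_obs(); m=R.from_rotvec(o['orientation']).as_matrix(); 
    print('t',round(o['clock'],2),'YAW',round(np.degrees(np.arctan2(m[1,0],m[0,0])),2),'tcp',np.array(o['tcp_pos']),'F',np.array(o['contact_force']),'M',np.array(o['moment']),'w',round(o['grip_width'],4),'q7',round(o['joints'][6],3),'tau7',round(o['tau'][6],3))
E
python3 -c "from h import *; yaw()"
```

```text
clock: 15.1
tcp_pos: [0.5138, -0.1809, 0.0885]
orientation: [2.828, 1.368, -0.002]
contact_force: [-2.5, -3.2, -6.1]
grip_width: 0.0336
gripper_force: 82.5
t 15.1 YAW 51.64 tcp [ 0.5138 -0.1809  0.0885] F [-2.4536 -3.2375 -6.0798] M [-0.7107  0.3772 -0.0639] w 0.0336 q7 -0.614 tau7 -0.612
```

```bash
for i in 1; do python3 -m jog '[{"fingers":0.02,"x":0,"y":0,"z":0.0001,"rx":0,"ry":0,"rz":5},{"fingers":0.02,"x":0,"y":0,"z":0.0001,"rx":0,"ry":0,"rz":5}]'; python3 -c "from h import *; yaw()"; python3 -m jog '[{"fingers":0.02,"x":0,"y":0,"z":0.0001,"rx":0,"ry":0,"rz":5},{"fingers":0.02,"x":0,"y":0,"z":0.0001,"rx":0,"ry":0,"rz":5}]'; python3 -c "from h import *; yaw()"; done
```

```text
clock: 15.35
tcp_pos: [0.5138, -0.1809, 0.0883]
orientation: [2.937, 1.116, -0.001]
contact_force: [-2.8, -3.6, -5.3]
grip_width: 0.0331
gripper_force: 82.6
t 15.35 YAW 41.62 tcp [ 0.5138 -0.1809  0.0883] F [-2.7691 -3.5588 -5.2958] M [-0.6744  0.3665  0.1076] w 0.0331 q7 -0.764 tau7 0.73
clock: 15.6
tcp_pos: [0.5139, -0.181, 0.0882]
orientation: [3.021, 0.86, -0.002]
contact_force: [-1.6, -3.1, -5.5]
grip_width: 0.0334
gripper_force: 83.2
t 15.6 YAW 31.77 tcp [ 0.5139 -0.181   0.0882] F [-1.6405 -3.1206 -5.5397] M [-0.8609  0.5463  1.7544] w 0.0334 q7 -0.912 tau7 -0.949
```

The torque jumped to 1.75 N·m, so the screw is seated, and the pads may have slipped a little. I'll unwind in small steps to find where the torque vanishes.

```bash
R='"fingers":0.02,"x":0,"y":0,"z":0,"rx":0,"ry":0'; python3 -m jog '[{"fingers":0.02,"x":0,"y":0,"z":0,"rx":0,"ry":0,"rz":0}]' >/dev/null; python3 -c "from h import *; yaw()"
python3 -m jog '[{"fingers":0.02,"x":0,"y":0,"z":0,"rx":0,"ry":0,"rz":-1}]'>/dev/null; python3 -c "from h import *; yaw()"
python3 -m jog '[{"fingers":0.02,"x":0,"y":0,"z":0,"rx":0,"ry":0,"rz":-1}]'>/dev/null; python3 -c "from h import *; yaw()"
python3 -m jog '[{"fingers":0.02,"x":0,"y":0,"z":0,"rx":0,"ry":0,"rz":-1}]'>/dev/null; python3 -c "from h import *; yaw()"
```

```text
t 15.72 YAW 32.02 tcp [ 0.5139 -0.1809  0.0882] F [-2.8243 -5.0087 -5.5124] M [-0.9987  0.4873  1.5509] w 0.0337 q7 -0.909 tau7 -1.906
t 15.85 YAW 33.03 tcp [ 0.5139 -0.181   0.0882] F [-1.4456 -4.4039 -5.4415] M [-0.9416  0.4973  1.0315] w 0.0332 q7 -0.893 tau7 -1.289
t 15.97 YAW 33.87 tcp [ 0.5138 -0.181   0.0882] F [-2.1418 -4.3437 -5.5965] M [-0.9724  0.5273  0.58  ] w 0.0334 q7 -0.88 tau7 -0.805
t 16.1 YAW 34.73 tcp [ 0.5139 -0.181   0.0882] F [-2.4204 -4.4606 -6.0485] M [-0.9468  0.5957  0.1587] w 0.0339 q7 -0.867 tau7 -0.356
```

The torque reaches zero at yaw ≈ 35.1°, which marks the stop (1.13 rad of tightening, within the stated range). The target yaw is 125.2°, so I'll back off 90.5°.

```bash
python3 -m jog '[{"fingers":0.02,"x":0,"y":0,"z":-0.0001,"rx":0,"ry":0,"rz":-10},{"fingers":0.02,"x":0,"y":0,"z":-0.0002,"rx":0,"ry":0,"rz":-10},{"fingers":0.02,"x":0,"y":0,"z":-0.0001,"rx":0,"ry":0,"rz":-10},{"fingers":0.02,"x":0,"y":0,"z":-0.0002,"rx":0,"ry":0,"rz":-10},{"fingers":0.02,"x":0,"y":0,"z":-0.0001,"rx":0,"ry":0,"rz":-10},{"fingers":0.02,"x":0,"y":0,"z":-0.0002,"rx":0,"ry":0,"rz":-10},{"fingers":0.02,"x":0,"y":0,"z":-0.0001,"rx":0,"ry":0,"rz":-10},{"fingers":0.02,"x":0,"y":0,"z":-0.0002,"rx":0,"ry":0,"rz":-10}]'
python3 -m jog '[{"fingers":0.02,"x":0,"y":0,"z":-0.0001,"rx":0,"ry":0,"rz":-7},{"fingers":0.02,"x":0,"y":0,"z":-0.0001,"rx":0,"ry":0,"rz":-3},{"fingers":0.02,"x":0,"y":0,"z":0,"rx":0,"ry":0,"rz":0},{"fingers":0.02,"x":0,"y":0,"z":0,"rx":0,"ry":0,"rz":0}]'; python3 -c "from h import *; yaw()"
```

```text
clock: 17.1
tcp_pos: [0.5135, -0.1808, 0.0895]
orientation: [-1.689, -2.647, 0.001]
contact_force: [-4.4, -2.6, -4.2]
grip_width: 0.0336
gripper_force: 82.8
clock: 17.6
tcp_pos: [0.5134, -0.1808, 0.0896]
orientation: [-1.461, -2.78, 0.001]
contact_force: [-4.4, -3.1, -1.7]
grip_width: 0.0334
gripper_force: 83.0
t 17.6 YAW 124.53 tcp [ 0.5134 -0.1808  0.0896] F [-4.3686 -3.1398 -1.7194] M [-0.629   0.9874  0.076 ] w 0.0334 q7 0.48 tau7 -0.051
```

```bash
python3 -m jog '[{"fingers":0.02,"x":0,"y":0,"z":0,"rx":0,"ry":0,"rz":-0.6},{"fingers":0.02,"x":0,"y":0,"z":0,"rx":0,"ry":0,"rz":0}]'
python3 - <<'E'
from h import *
yaw()
for c in ['top','scene']:
    im,d=save(c,c+'7.png')
    blobs(c,im,d,'cap',(22,120,60),(35,255,255),(.005,.06))
    blobs(c,im,d,'orange',(5,130,60),(18,255,255),(.02,.07))
    if c=='scene': cv2.imwrite('pics/s7c.png',cv2.resize(im[120:300,170:490,::-1],None,fx=2.5,fy=2.5))
E
```

```text
clock: 17.85
tcp_pos: [0.5135, -0.1809, 0.0897]
orientation: [-1.447, -2.787, 0.002]
contact_force: [-4.8, -3.4, -1.9]
grip_width: 0.0334
gripper_force: 83.0
t 17.85 YAW 125.12 tcp [ 0.5135 -0.1809  0.0897] F [-4.8448 -3.4256 -1.8845] M [-0.639   0.9005  0.0092] w 0.0334 q7 0.489 tau7 0.028
top cap n 488 uv 356.1 222.3 mean [ 0.5071 -0.0813  0.0292] med z 0.0292 rect [505.9 -87.4] [78.4 82.9] 82.9
top orange n 76 uv 292.8 192.7 mean [0.5913 0.1038 0.0375] med z 0.0386 rect [592.  103.9] [27.3 40.2] 61.3
top orange n 86 uv 288.6 227.1 mean [0.491  0.1146 0.0382] med z 0.0383 rect [489.5 114.6] [40.2 26.3] 17.4
scene cap n 357 uv 346.3 208.7 mean [ 0.5011 -0.0729  0.026 ] med z 0.0284 rect [510.4 -75.5] [79.8 89.6] 23.7
scene orange n 203 uv 299.7 230.6 mean [0.5231 0.121  0.0353] med z 0.0375 rect [534.5 116.7] [136.   33.3] 2.1
```

View pics/s7c.png

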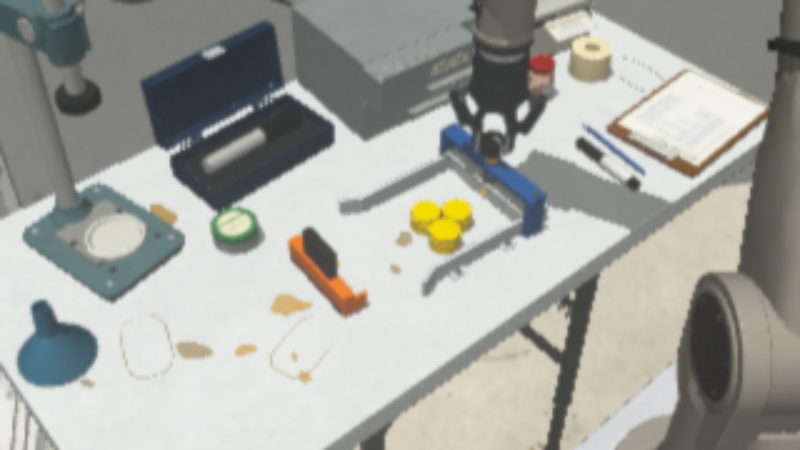

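The crop shows the caps inside the channel around (440,222), the sweeper upright outside the mouth at (325,270), and the gripper on the knob. The tin and funnel haven't moved.

```bash
python3 -c "from bench import r; print(r.hand_in())"
```

```text
the job is handed in; nothing more can be done
None
```

The job is handed in at about 18 s: all three caps are about 30 mm inside the magazine and the sweeper stands upright clear of it. The thumbscrew was seated and backed off about 90° by tool yaw, and the gripper still holds it.

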